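# Click out the potter's needle tool

### The job

Two retractable clay tools with a steel button on the end lie on the pottery bench. Pick up the shorter, stouter one, push its end button fully in against the wooden front of the fixed wedging slab so that the needle stays out, then lay the tool down flat in the middle of the round plywood bat and let go.

Things in the scene. Friction and masses are not known exactly. Their poses are not given: they have to be found in the camera images.
- needle_mid (a point): Centre of the shorter tool's square wooden handle, 110 x 22 x 22 mm (x, y, z), flat, 11 mm above its support. +x runs along it to the end with the steel button (14 mm across, on the centre line, face 71 mm from here when out, 61 mm when in) and first points to +y world within 25 deg; needle at -x, up to 75 mm out. The like-made longer tool (165 x 18 x 18 mm), 120 to 220 mm away, is not wanted.
- needle_plunger (a joint): How far the shorter tool's end button is pushed in, in m: 0 to 0.001 at the start (out), 0.010 fully in. It slides stiffly with about 4 N, has no return spring and stays where it is left; the needle comes out of the other end by as much.
- slab_face (a point): Centre of the flat upright wooden front of the wedging slab (plaster in a wooden frame, fixed to the bench on the robot's left): 240 mm along its front (y), 150 mm deep, 45 mm high; this point is 22.5 mm above the bench. +x points straight out of the front, level, towards the middle of the bench; z is up.
- bat: Round flat plywood bat fixed on the bench, on the robot's right: 240 mm across, 12 mm thick. Origin at the centre of its underside, on the bench; z up.
Not all that is in view belongs to the job. What is shaped like the part that bears needle_mid but yellow is not meant.

How it is judged:
By the outcome, as a careful person would: the job done as asked, in the order asked, and still so for the second after the job is handed in, with the robot touching nothing.
It also fails if it takes over 48 s, if anything falls off the work surface, if the arm or the gripper's body presses on something with over 40 N, if the wrist force passes 120 N, or if a joint passes its speed limit or range.

### The arm

A 6-joint arm with a two-finger parallel gripper is mounted at the origin on the work surface. World frame = base frame: x ahead of the robot, y to its left, z up, the work surface at z = 0. Lengths are in mm, angles in rad, forces in N, time in s.
With the tool pointing down it reaches from about 275 to 850 mm from the base axis. Payload 19 kg.
Tool frame: the origin (TCP) lies at the very end of the fingers, on their centre line; the grasp point (between the pads) lies manip.pinch_z behind it (manip.pinch_z is the distance from the TCP to the grasp point, in mm); z points along the fingers, y is the line along which they close (so a half turn about z gives the same grasp; the last joint's range is limited). The gripper opens to 85 mm and grips with 20 to 120 N. Pads are 22 mm wide; open, the fingers measure 114 mm over their backs; the gripper's body (76 mm by 85 mm) begins 54 mm behind the grasp point. The pads swing forward as they close: fully open they stand 13 mm farther back than shut.
Start: joints at [1.027, 0.15, 1.437, -0, 1.554, -0.134], TCP at [229.095, 527.357, 231.267] pointing down, gripper open.
Joint ranges: [-2.8, 2.8], [-0.68, 2.1], [0.12, 2.68], [-1.39, 4.53], [0.16, 2.79], [-2.81, 2.81]. Speed limits (rad/s): [1.89, 1.89, 2.22, 3.01, 3.01, 3.01].

### API

Orientations are given as a 3x3 rotation matrix whose columns are the frame's x, y, z axes.
In Python, from cell import manip, cams gives the robot as it stands.
- The arm moves only by the shell command python3 -m inch 'ROWS' [FORCE]. ROWS is JSON, a list of rows, each an object of numbers: "dx", "dy", "dz": the shift along the tool's x, y, z in mm; "rx", "ry", "rz": the turn, a rotation vector about the tool's x, y, z in degrees; "grip": the closure, from -1 (fully open) to 1 (shut). A call has 1 to 20 rows; each row shifts and turns the commanded pose from where the row before left it, along the tool's axes as they then stand; what a row does not reach is not made up. A row lasts 1/10 s, in which the tool goes at most 50 mm and 8.59 degrees, less where a joint would pass 70% of its speed; a pose out of reach is approached as far as the arm can. A call is refused whole if a number of a shift passes 50 or a number of a turn 8.59, either way. A call with a gripper value outside its range is refused whole. The fingers move at their own pace and stop on an object; FORCE is the grip in N (left out, the last holds). Time passes only in rows, so rows that do not move let the fingers close. It gives the time, the measured TCP pose, the force, the opening and the grip force at its end, in the units of the state.
- manip.state(): the state, without advancing time (a new reading comes with each control period).
- cams.camera(name): name is "scene" or "side" or "wrist"; returns a dict with "frame" (384x512x3 uint8, red, green, blue), "mtx" (3x3 intrinsics, pixels), "extrinsics" (4x4, takes a point from camera to world coordinates). Camera axes: x right, y down, z forward; pixel columns grow to the right and rows downward; lengths in mm; the calibration is good to about 2 mm. A picture is of the moment at which its call begins. There is no depth.
- manip.job_done(): hands the job in; it is judged then, once.
The state is a dict: "time": time; "joints": joint angles; "dq": joint speeds; "joint_torque": joint torques, N m; "ee_pos": TCP position; "tcp_rot": TCP orientation; "wrist_force": force on the tool from outside, world axes, zero at the start; "ft_torque": the same for the moment, N m; "gripper_width": finger opening in mm; "gripper_force": force on a finger pad.
Only numpy, scipy, OpenCV 4.12 (cv2) and the standard library are available. Lean on these libraries where they do the work, as an engineer would, in place of code of your own. Each camera call takes 0.05 s, during which the arm holds its last target. There are 200 camera calls.

## Working session

There is one attempt and no reset: what is moved stays moved. The work goes in short steps, Python scripts to look and compute and a shell command to move; the robot and the scene stay as the last step left them, time stands still between calls to the robot, and variables do not carry over. Pictures are saved under pics/ and viewed, at most 10 in all, crops included, and the job is handed in when it is done.

```bash
mkdir -p pics; ls
python3 - <<'E'
from cell import manip, cams
import cv2
for n in ("scene","side","wrist"):
    c=cams.camera(n); cv2.imwrite(f"pics/{n}0.png",c["frame"][:,:,::-1])
    print(n,c["mtx"].tolist(),c["extrinsics"].round(3).tolist())
s=manip.state(); print(s, manip.pinch_z)
E
```

```text
pics
scene [[494.5033798921283, 0.0, 251.57473500204281], [0.0, 494.5033798921283, 192.33681964375114], [0.0, 0.0, 1.0]] [[0.779, 0.351, -0.52, 1241.835], [0.627, -0.431, 0.649, -799.603], [0.004, -0.832, -0.555, 722.245], [0.0, 0.0, 0.0, 1.0]]
side [[359.5859756671113, 0.0, 261.790022341931], [0.0, 359.5859756671113, 194.14656380508833], [0.0, 0.0, 1.0]] [[0.824, -0.393, 0.407, 287.593], [-0.566, -0.567, 0.598, -524.619], [-0.004, -0.724, -0.69, 633.477], [0.0, 0.0, 0.0, 1.0]]
wrist [[334.9707252411103, 0.0, 255.12373986762785], [0.0, 334.9707252411103, 193.61139388197674], [0.0, 0.0, 1.0]] [[0.399, 0.881, 0.254, 164.514], [0.917, -0.383, -0.111, 556.328], [-0.001, 0.277, -0.961, 373.233], [0.0, 0.0, 0.0, 1.0]]
{'time': 0.15, 'joints': array([ 1.02696387e+00,  1.50870168e-01,  1.43782871e+00, -2.85397845e-05,
        1.55378802e+00, -1.33998893e-01]), 'dq': array([ 0.00092198, -0.0013227 , -0.00224879,  0.00232454,  0.00062807,
        0.00071619]), 'joint_torque': array([ 2.11170023e-03, -7.13383055e+01, -5.71041155e+01, -1.21173357e-04,
        7.19475895e-03,  1.59912129e-04]), 'ee_pos': array([229.04849391, 527.22212079, 230.84215698]), 'tcp_rot': array([[-9.17187333e-01,  3.98456025e-01, -4.38278914e-04],
       [ 3.98456256e-01,  9.17187006e-01, -7.79995863e-04],
       [ 9.11896734e-05, -8.90037301e-04, -9.99999600e-01]]), 'wrist_force': array([-0.2899618 ,  0.53163691,  0.49832821]), 'ft_torque': array([ 0.02011258, -0.01295935, -0.03152544]), 'gripper_force': 0.0, 'gripper_width': 85.26423105443529} 18.700000000000003
```

View pics/scene0.png

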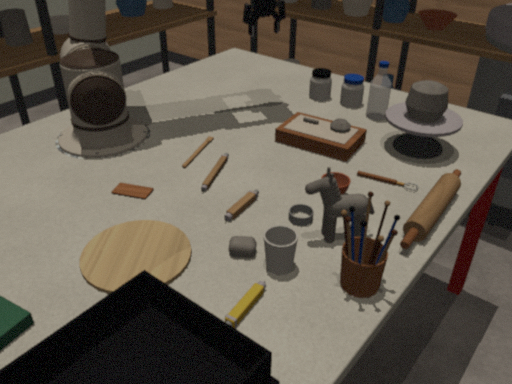

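View pics/side0.png

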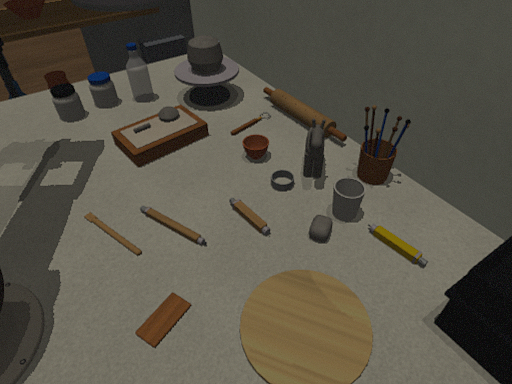

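Candidates in the side view: short brown tool (249,215), longer tool (173,225), yellow decoy (397,243), thin stick (112,233). By the description I choose the one at (249,215), which is at (242,204) in the scene view. The slab is the wooden-framed box at (160,135).

```bash
python3 - <<'E'
import cv2,numpy as np
a=cv2.imread("pics/side0.png");b=cv2.imread("pics/scene0.png")
r=lambda i,x,y,w,h:cv2.resize(i[y:y+h,x:x+w],(400,300),interpolation=cv2.INTER_CUBIC)
cv2.imwrite("pics/crop1.png",np.clip(1.5*np.vstack([np.hstack([r(a,215,185,80,60),r(b,202,174,80,60)]),np.hstack([r(a,100,90,120,90),r(b,262,95,120,90)])]).astype(float),0,255).astype(np.uint8))
E
cat > h.py <<'E'
import numpy as np
C={"scene":([494.5033798921283,251.57473500204281,192.33681964375114],[[0.779,0.351,-0.52,1241.835],[0.627,-0.431,0.649,-799.603],[0.004,-0.832,-0.555,722.245]]),
"side":([359.5859756671113,261.790022341931,194.14656380508833],[[0.824,-0.393,0.407,287.593],[-0.566,-0.567,0.598,-524.619],[-0.004,-0.724,-0.69,633.477]])}
def px(n,u,v,z,K=None,E=None):
    if K is None:
        (f,cx,cy),E=C[n]; E=np.array(E)
    else: f,cx,cy=K[0,0],K[0,2],K[1,2]
    d=E[:3,:3]@np.array([(u-cx)/f,(v-cy)/f,1]); t=E[:3,3]
    return (t+d*(z-t[2])/d[2]).round(1)
E
```

```text
(no output)
```

View pics/crop1.png

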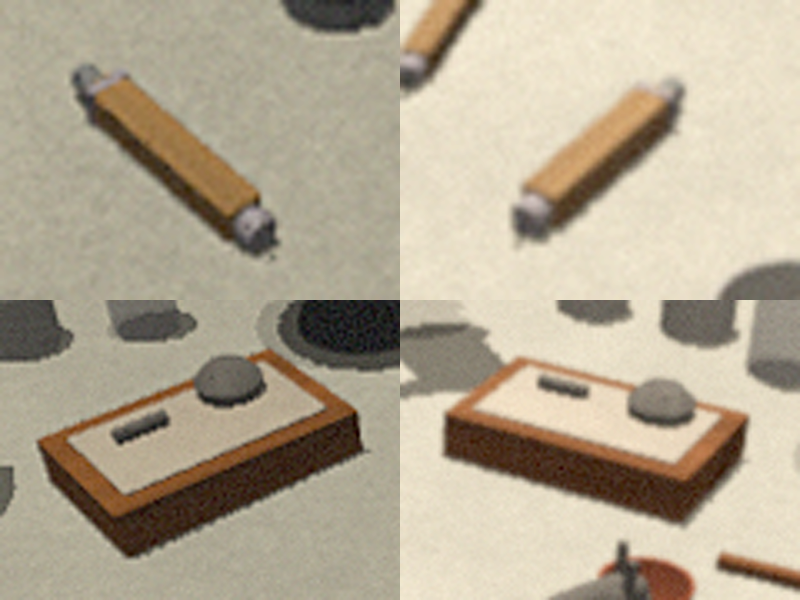

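Run:
```python
from h import px
import numpy as np
for u,v in [(95,90),(125,78),(260,195),(230,215)]: print("tool side",px("side",215+u/5,185+v/5,22))
for u,v in [(638,90),(672,98),(555,205),(525,192)]: print("tool scene",px("scene",202+(u-400)/5,174+v/5,22))
for u,v in [(38,440),(118,518),(358,410),(268,350)]: print("slab side",px("side",100+u*.3,90+(v-300)*.3,45))
for u,v in [(445,412),(515,358),(748,415),(685,482)]: print("slab scene",px("scene",262+(u-400)*.3,95+(v-300)*.3,45))
for u,v in [(131,557),(364,450)]: print("slab bottom side",px("side",100+u*.3,90+(v-300)*.3,0))
for u,v in [(685,522),(445,457)]: print("slab bottom scene",px("scene",262+(u-400)*.3,95+(v-300)*.3,0))
for n,l in (("side",[(240,325),(371,325),(306,270)]),("scene",[(81,256),(191,256),(136,222)])):
  for q in l: print("bat",n,px(n,*q,12))
print("long tool ends",px("side",143,209,18),px("side",205,241,18))
```

```text
tool side [575.9  17.9  22. ]
tool side [592.1  16.7  22. ]
tool side [602.5 -82.2  22. ]
tool side [584.6 -84.4  22. ]
tool scene [580.9  17.3  22. ]
tool scene [598.9  22.5  22. ]
tool scene [612.5 -84.7  22. ]
tool scene [594.5 -85.8  22. ]
slab side [423.7 450.   45. ]
slab side [441.5 302.4  45. ]
slab side [675.6 332.9  45. ]
slab side [654.7 476.2  45. ]
slab scene [443.6 312.4  45. ]
slab scene [426.2 450.7  45. ]
slab scene [662.2 483.4  45. ]
slab scene [681.3 334.8  45. ]
slab bottom side [443.3 307.9   0. ]
slab bottom side [677.6 335.1   0. ]
slab bottom scene [680.3 346.5   0. ]
slab bottom scene [446.4 310.9   0. ]
bat side [ 427.2 -246.9   12. ]
bat side [ 622.4 -381.6   12. ]
bat side [ 601.1 -223.3   12. ]
bat scene [ 445.9 -395.8   12. ]
bat scene [ 630.6 -245.7   12. ]
bat scene [ 443.5 -240.9   12. ]
long tool ends [389.1 127.7  18. ] [464.8 -42.8  18. ]
```

The crop confirms it: a short stout brown handle with the button at its upper-left (+y) end. The tool centre is at about (593,-33), heading ~96°. The slab front centre is at about (561,321), facing heading -83°. The bat is at about (532,-317). I'll set out above the tool.

```bash
python3 -m inch '[{"rz":8.5},{"rz":8.5},{"rz":8.5},{"rz":8.5},{"rz":8.5},{"rz":8.5},{"rz":8.5}]' 
python3 -m inch '[{"dx":-43,"dy":21},{"dx":-43,"dy":21},{"dx":-43,"dy":21},{"dx":-43,"dy":21},{"dx":-43,"dy":21},{"dx":-43,"dy":21},{"dx":-43,"dy":21},{"dx":-43,"dy":21},{"dx":-43,"dy":21},{"dx":-43,"dy":21},{"dx":-43,"dy":21},{"dx":-43,"dy":21},{"dx":-43,"dy":21},{"dx":-43,"dy":21},{}]'
python3 - <<'E'
from cell import manip, cams
import cv2,numpy as np
c=cams.camera("wrist"); cv2.imwrite("pics/w1.png",cv2.resize(np.clip(c["frame"][:,:,::-1]*1.4,0,255).astype(np.uint8),(800,600))); np.savez("w1.npz",K=c["mtx"],E=c["extrinsics"])
s=manip.state();print(s["time"],s["ee_pos"],s["tcp_rot"].round(4).tolist())
from h import px
print("bowl",px("side",256,155,0),"loop",px("side",236,130,0),"stone",px("side",320,238,0),"horse",px("side",313,177,0),"ring",px("side",283,188,0))
E
```

```text
0.2 [229.03324078 527.24536931 230.91106021] [[-0.9172, 0.3985, -0.0004], [0.3985, 0.9172, -0.0007], [0.0001, -0.0008, -1.0]]
bowl [740.1 168.7   0. ] loop [760.  311.3   0. ] stone [ 688.1 -169.     0. ] horse [812.    1.1   0. ] ring [719.6  12.1   0. ]validation failed for argument at $[0]...
validation failed for argument at $[0]...
```

View pics/w1.png

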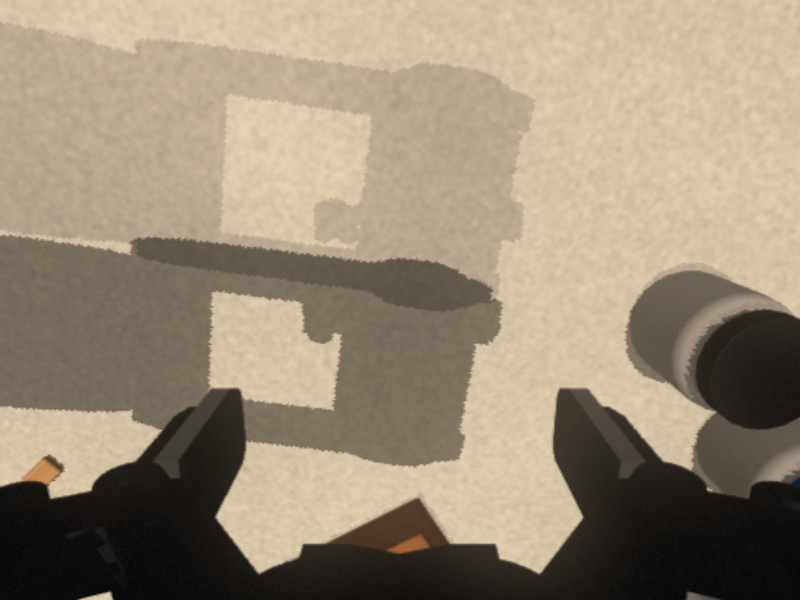

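The picture still shows the start view, with the slab corner at (420,530), because both calls were refused. I'll try rows with every key filled in.

```bash
python3 -m inch '[{"dx":0,"dy":0,"dz":0,"rx":0,"ry":0,"rz":8.5,"grip":-1}]'; python3 -m inch --help | head -30
```

```text
time: 0.3
ee_pos: [229.1, 527.3, 231.1]
tcp_rot: [[-0.848, 0.53, -0.0], [0.53, 0.848, -0.0], [-0.0, -0.001, -1.0]]
wrist_force: [0.8, -0.4, -0.5]
gripper_width: 85.6
gripper_force: 0.0invalid input: not JSON, or not a number
```

```bash
python3 -m inch '[{"dx":0,"dy":0,"dz":0,"rx":0,"ry":0,"rz":8.5,"grip":-1},{"dx":0,"dy":0,"dz":0,"rx":0,"ry":0,"rz":8.5,"grip":-1},{"dx":0,"dy":0,"dz":0,"rx":0,"ry":0,"rz":8.5,"grip":-1},{"dx":0,"dy":0,"dz":0,"rx":0,"ry":0,"rz":8.5,"grip":-1},{"dx":0,"dy":0,"dz":0,"rx":0,"ry":0,"rz":8.5,"grip":-1},{"dx":0,"dy":0,"dz":0,"rx":0,"ry":0,"rz":8.5,"grip":-1},{"dx":-43,"dy":21,"dz":0,"rx":0,"ry":0,"rz":0,"grip":-1},{"dx":-43,"dy":21,"dz":0,"rx":0,"ry":0,"rz":0,"grip":-1},{"dx":-43,"dy":21,"dz":0,"rx":0,"ry":0,"rz":0,"grip":-1},{"dx":-43,"dy":21,"dz":0,"rx":0,"ry":0,"rz":0,"grip":-1},{"dx":-43,"dy":21,"dz":0,"rx":0,"ry":0,"rz":0,"grip":-1},{"dx":-43,"dy":21,"dz":0,"rx":0,"ry":0,"rz":0,"grip":-1},{"dx":-43,"dy":21,"dz":0,"rx":0,"ry":0,"rz":0,"grip":-1},{"dx":-43,"dy":21,"dz":0,"rx":0,"ry":0,"rz":0,"grip":-1},{"dx":-43,"dy":21,"dz":0,"rx":0,"ry":0,"rz":0,"grip":-1},{"dx":-43,"dy":21,"dz":0,"rx":0,"ry":0,"rz":0,"grip":-1},{"dx":-43,"dy":21,"dz":0,"rx":0,"ry":0,"rz":0,"grip":-1},{"dx":-43,"dy":21,"dz":0,"rx":0,"ry":0,"rz":0,"grip":-1},{"dx":-43,"dy":21,"dz":0,"rx":0,"ry":0,"rz":0,"grip":-1},{"dx":0,"dy":0,"dz":0,"rx":0,"ry":0,"rz":0,"grip":-1}]'
cat > look.py <<'E'
import sys
from cell import manip, cams
import cv2,numpy as np
n,cam=sys.argv[1],sys.argv[2]
c=cams.camera(cam); f=c["frame"][:,:,::-1]
cv2.imwrite(f"pics/{n}.png",cv2.resize(np.clip(f*1.4,0,255).astype(np.uint8),(800,600),interpolation=cv2.INTER_CUBIC)); np.savez(n+".npz",K=c["mtx"],E=c["extrinsics"])
s=manip.state();print(s["time"],s["ee_pos"],s["tcp_rot"].round(4).tolist())
E
python3 look.py w2 wrist
```

```text
time: 2.3
ee_pos: [570.2, 1.5, 230.2]
tcp_rot: [[-0.118, 0.993, -0.001], [0.993, 0.118, -0.001], [-0.001, -0.001, -1.0]]
wrist_force: [-0.8, 0.6, -0.8]
gripper_width: 85.2
gripper_force: 0.0
2.35 [569.07787372   3.64214888 230.35702995] [[-0.1189, 0.9929, -0.0015], [0.9929, 0.1189, -0.0001], [0.0001, -0.0015, -1.0]]
```

View pics/w2.png

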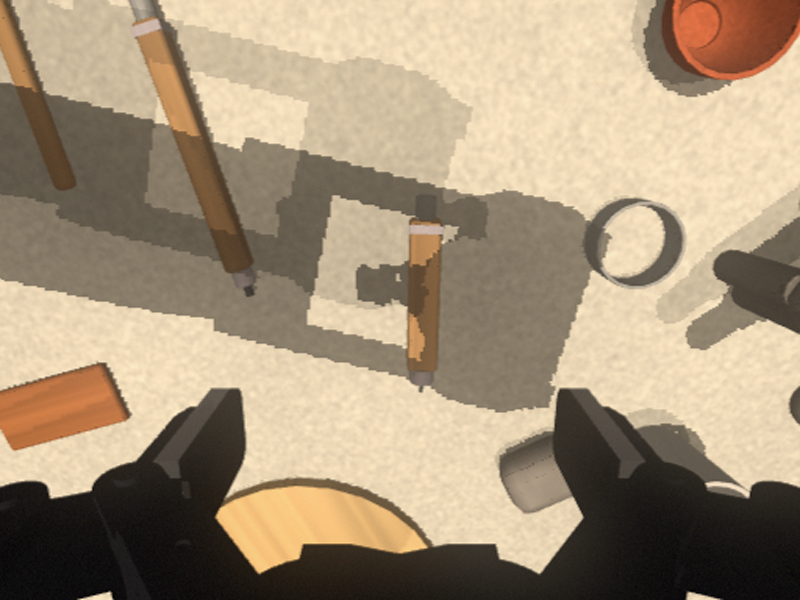

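The tool runs from the handle's button end at (426,218) to its needle end at (422,372), with the button at (426,205). The stone is at (535,475) and the bat edge at (300,480).

Run:
```python
from h import px
import numpy as np
d=np.load("w2.npz");P=lambda u,v,z:px(0,u*.64,v*.64,z,d["K"],d["E"])
a,b=P(426,219,22),P(422,372,22);print(a,b,np.hypot(*(a-b)[:2]),np.degrees(np.arctan2(*(a-b)[1::-1])))
print(P(426,196,11),P(408,295,22),P(440,295,22),"capend",P(421,386,11))
from scipy.optimize import least_squares
```

```text
[584.8  31.3  22. ] [596.5 -78.5  22. ] 110.42160114760155 96.08233669328207
[583.4  45.4  11. ] [579.3 -22.3  22. ] [601.4 -19.6  22. ] capend [598.3 -94.7  11. ]
```

```bash
python3 -m inch '[{"dx":-30,"dy":18,"dz":30,"rx":0,"ry":0,"rz":0.7,"grip":-1},{"dx":0,"dy":0,"dz":45,"rx":0,"ry":0,"rz":0,"grip":-1},{"dx":0,"dy":0,"dz":45,"rx":0,"ry":0,"rz":0,"grip":-1},{"dx":0,"dy":0,"dz":40,"rx":0,"ry":0,"rz":0,"grip":-1},{"dx":0,"dy":0,"dz":10,"rx":0,"ry":0,"rz":0,"grip":-1},{"dx":0,"dy":0,"dz":0,"rx":0,"ry":0,"rz":0,"grip":-1},{"dx":0,"dy":0,"dz":0,"rx":0,"ry":0,"rz":0,"grip":-1}]' 70
```

```text
time: 3.05
ee_pos: [590.8, -21.4, 63.5]
tcp_rot: [[-0.111, 0.994, 0.002], [0.994, 0.111, -0.0], [-0.001, 0.002, -1.0]]
wrist_force: [-0.2, 0.5, 0.8]
gripper_width: 85.5
gripper_force: 0.0
```

```bash
python3 -m inch '[{"dx":-2,"dy":0,"dz":25,"rx":0,"ry":0,"rz":0,"grip":-1},{"dx":0,"dy":0,"dz":20,"rx":0,"ry":0,"rz":0,"grip":-1},{"dx":0,"dy":0,"dz":10,"rx":0,"ry":0,"rz":0,"grip":-1},{"dx":0,"dy":0,"dz":5,"rx":0,"ry":0,"rz":0,"grip":-1},{"dx":0,"dy":0,"dz":0,"rx":0,"ry":0,"rz":0,"grip":-1},{"dx":0,"dy":0,"dz":0,"rx":0,"ry":0,"rz":0,"grip":-1}]' 70
python3 -m inch '[{"dx":0,"dy":0,"dz":0,"rx":0,"ry":0,"rz":0,"grip":1},{"dx":0,"dy":0,"dz":0,"rx":0,"ry":0,"rz":0,"grip":1},{"dx":0,"dy":0,"dz":0,"rx":0,"ry":0,"rz":0,"grip":1},{"dx":0,"dy":0,"dz":0,"rx":0,"ry":0,"rz":0,"grip":1},{"dx":0,"dy":0,"dz":0,"rx":0,"ry":0,"rz":0,"grip":1},{"dx":0,"dy":0,"dz":0,"rx":0,"ry":0,"rz":0,"grip":1},{"dx":0,"dy":0,"dz":0,"rx":0,"ry":0,"rz":0,"grip":1},{"dx":0,"dy":0,"dz":0,"rx":0,"ry":0,"rz":0,"grip":1},{"dx":0,"dy":0,"dz":0,"rx":0,"ry":0,"rz":0,"grip":1},{"dx":0,"dy":0,"dz":0,"rx":0,"ry":0,"rz":0,"grip":1}]' 70
```

```text
time: 3.65
ee_pos: [590.8, -23.7, 2.5]
tcp_rot: [[-0.11, 0.994, 0.002], [0.994, 0.11, -0.0], [-0.001, 0.001, -1.0]]
wrist_force: [0.2, -0.0, -0.4]
gripper_width: 85.2
gripper_force: 0.0
time: 4.65
ee_pos: [590.4, -23.7, 1.7]
tcp_rot: [[-0.11, 0.994, 0.001], [0.994, 0.11, -0.0], [-0.0, 0.001, -1.0]]
wrist_force: [0.1, 0.5, 5.7]
gripper_width: 20.6
gripper_force: 69.7
```

```bash
python3 -m inch '[{"dx":0,"dy":0,"dz":-13,"rx":0,"ry":0,"rz":-0.9,"grip":1},{"dx":0,"dy":0,"dz":0,"rx":0,"ry":0,"rz":0,"grip":1},{"dx":20,"dy":2,"dz":0,"rx":0,"ry":0,"rz":0,"grip":1},{"dx":40,"dy":2,"dz":0,"rx":0,"ry":0,"rz":0,"grip":1},{"dx":40,"dy":2,"dz":0,"rx":0,"ry":0,"rz":0,"grip":1},{"dx":40,"dy":2,"dz":0,"rx":0,"ry":0,"rz":0,"grip":1},{"dx":40,"dy":2,"dz":0,"rx":0,"ry":0,"rz":0,"grip":1},{"dx":40,"dy":2,"dz":0,"rx":0,"ry":0,"rz":0,"grip":1},{"dx":25,"dy":2,"dz":0,"rx":0,"ry":0,"rz":0,"grip":1},{"dx":10,"dy":0,"dz":0,"rx":0,"ry":0,"rz":0,"grip":1},{"dx":0,"dy":0,"dz":0,"rx":0,"ry":0,"rz":0,"grip":1},{"dx":0,"dy":0,"dz":0,"rx":0,"ry":0,"rz":0,"grip":1}]' 70; python3 look.py w3 wrist
```

```text
time: 5.85
ee_pos: [572.0, 230.2, 14.2]
tcp_rot: [[-0.126, 0.992, -0.0], [0.992, 0.126, -0.0], [-0.0, -0.0, -1.0]]
wrist_force: [0.2, -1.3, -0.8]
gripper_width: 20.9
gripper_force: 69.0
5.9 [572.14095519 229.88060833  14.27347912] [[-0.1249, 0.9922, -0.0001], [0.9922, 0.1249, -0.0004], [-0.0004, -0.0002, -1.0]]
```

View pics/w3.png

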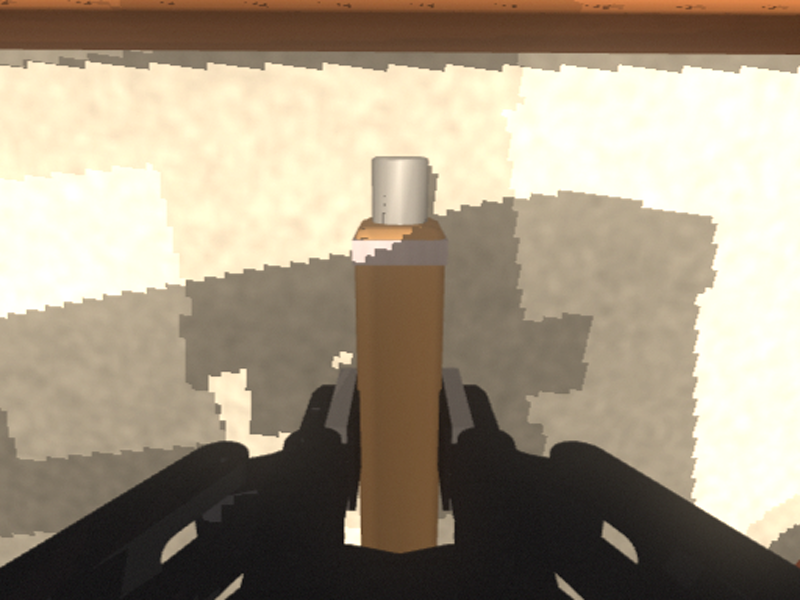

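The tool is held straight. The button's tip is at (400,157), and the slab's foot edge is at row 53, level, so tool and slab are square to each other.

Run:
```python
from h import px
import numpy as np
d=np.load("w3.npz");P=lambda u,v,z:px(0,u*.64,v*.64,z,d["K"],d["E"])
x=np.array([-.125,.992]);o=np.array([572.1,229.9])
for n,q in dict(tip=(400,157,30),handle=(400,240,34.5),foot=(400,53,0),footL=(50,51,0),footR=(750,54,0),top=(400,12,45)).items():
  p=P(*q);print(n,p,((p[:2]-o)@x).round(1))
```

```text
tip [563.7 299.8  30. ] 70.4
handle [566.  281.2  34.5] 51.7
foot [560.3 326.7   0. ] 97.5
footL [465.2 315.2   0. ] 98.0
footR [655.4 338.5   0. ] 97.3
top [560.2 326.5  45. ] 97.3
```

```bash
python3 -m inch '[{"dx":12,"dy":0,"dz":0,"rx":0,"ry":0,"rz":0,"grip":1},{"dx":10,"dy":0,"dz":0,"rx":0,"ry":0,"rz":0,"grip":1},{"dx":2,"dy":0,"dz":0,"rx":0,"ry":0,"rz":0,"grip":1},{"dx":2,"dy":0,"dz":0,"rx":0,"ry":0,"rz":0,"grip":1},{"dx":2,"dy":0,"dz":0,"rx":0,"ry":0,"rz":0,"grip":1},{"dx":2,"dy":0,"dz":0,"rx":0,"ry":0,"rz":0,"grip":1},{"dx":2,"dy":0,"dz":0,"rx":0,"ry":0,"rz":0,"grip":1},{"dx":0,"dy":0,"dz":0,"rx":0,"ry":0,"rz":0,"grip":1}]' 90
python3 -m inch '[{"dx":2,"dy":0,"dz":0,"rx":0,"ry":0,"rz":0,"grip":1},{"dx":0,"dy":0,"dz":0,"rx":0,"ry":0,"rz":0,"grip":1}]'
python3 -m inch '[{"dx":1.5,"dy":0,"dz":0,"rx":0,"ry":0,"rz":0,"grip":1},{"dx":0,"dy":0,"dz":0,"rx":0,"ry":0,"rz":0,"grip":1}]'
```

```text
time: 6.7
ee_pos: [567.9, 262.9, 14.2]
tcp_rot: [[-0.126, 0.992, -0.0], [0.992, 0.126, -0.0], [-0.0, -0.0, -1.0]]
wrist_force: [-0.1, -1.7, -0.2]
gripper_width: 20.1
gripper_force: 92.7
time: 6.9
ee_pos: [567.6, 264.9, 14.2]
tcp_rot: [[-0.126, 0.992, -0.0], [0.992, 0.126, -0.0], [-0.0, -0.0, -1.0]]
wrist_force: [0.7, -2.0, -1.3]
gripper_width: 20.3
gripper_force: 92.7
time: 7.1
ee_pos: [567.4, 266.4, 14.3]
tcp_rot: [[-0.126, 0.992, -0.0], [0.992, 0.126, -0.0], [-0.0, -0.0, -1.0]]
wrist_force: [0.2, -2.2, -1.4]
gripper_width: 20.1
gripper_force: 92.7
```

```bash
python3 -m inch '[{"dx":1.5,"dy":0,"dz":0,"rx":0,"ry":0,"rz":0,"grip":1},{"dx":0,"dy":0,"dz":0,"rx":0,"ry":0,"rz":0,"grip":1}]' | grep -E "ee_pos|wrist"
python3 -m inch '[{"dx":1.5,"dy":0,"dz":0,"rx":0,"ry":0,"rz":0,"grip":1},{"dx":0,"dy":0,"dz":0,"rx":0,"ry":0,"rz":0,"grip":1}]'| grep -E "ee_pos|wrist"
python3 look.py w4 wrist
```

```text
ee_pos: [567.4, 266.9, 14.2]
wrist_force: [0.9, -12.4, -0.5]
ee_pos: [567.4, 267.1, 14.1]
wrist_force: [2.0, -22.7, 0.7]
7.55 [567.41262476 267.07865538  14.06676523] [[-0.1253, 0.9921, -0.0003], [0.9921, 0.1253, -0.0037], [-0.0036, -0.0007, -1.0]]
```

View pics/w4.png

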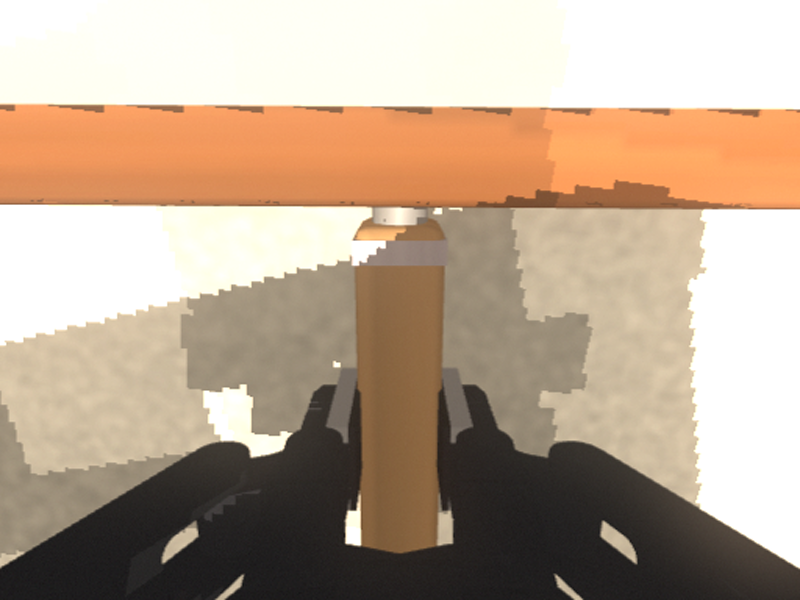

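The button's stop has been reached: 23 N, the arm no longer advances, and the handle hasn't slipped in the jaws (band still at row 240). I'll back off and lift, and work out the bat's centre from the first pictures.

```bash
python3 -m inch '[{"dx":-10,"dy":0,"dz":0,"rx":0,"ry":0,"rz":0,"grip":1},{"dx":-20,"dy":0,"dz":0,"rx":0,"ry":0,"rz":0,"grip":1},{"dx":-30,"dy":-5,"dz":-40,"rx":0,"ry":0,"rz":0,"grip":1},{"dx":-20,"dy":-8,"dz":-40,"rx":0,"ry":0,"rz":0,"grip":1},{"dx":-40,"dy":-8,"dz":-20,"rx":0,"ry":0,"rz":0,"grip":1},{"dx":-40,"dy":-8,"dz":0,"rx":0,"ry":0,"rz":0,"grip":1},{"dx":-40,"dy":-8,"dz":0,"rx":0,"ry":0,"rz":0,"grip":1},{"dx":-40,"dy":-8,"dz":0,"rx":0,"ry":0,"rz":0,"grip":1},{"dx":-40,"dy":-8,"dz":0,"rx":0,"ry":0,"rz":0,"grip":1},{"dx":-40,"dy":-8,"dz":0,"rx":0,"ry":0,"rz":0,"grip":1},{"dx":-40,"dy":-8,"dz":0,"rx":0,"ry":0,"rz":0,"grip":1},{"dx":-40,"dy":-8,"dz":0,"rx":0,"ry":0,"rz":0,"grip":1},{"dx":-40,"dy":-8,"dz":0,"rx":0,"ry":0,"rz":0,"grip":1},{"dx":-40,"dy":-8,"dz":0,"rx":0,"ry":0,"rz":0,"grip":1},{"dx":-40,"dy":-8,"dz":0,"rx":0,"ry":0,"rz":0,"grip":1},{"dx":-20,"dy":-4,"dz":0,"rx":0,"ry":0,"rz":0,"grip":1},{"dx":0,"dy":0,"dz":0,"rx":0,"ry":0,"rz":0,"grip":1},{"dx":0,"dy":0,"dz":0,"rx":0,"ry":0,"rz":0,"grip":1}]'
python3 - <<'E'
import cv2,numpy as np
from h import px
for n,seed in (("side",(306,325)),("scene",(136,256))):
  a=cv2.imread(f"pics/{n}0.png"); hsv=cv2.cvtColor(cv2.GaussianBlur(a,(3,3),0),cv2.COLOR_BGR2HSV)
  m=(hsv[:,:,1]>85).astype(np.uint8)
  _,l=cv2.connectedComponents(m); m=(l==l[seed[1],seed[0]]).astype(np.uint8)
  k=cv2.findContours(m,0,1)[0]; k=max(k,key=len)[:,0]
  k=cv2.convexHull(k)[:,0]
  q=np.array([px(n,*p,12)[:2] for p in k if p[1]<380])
  s=np.linalg.lstsq(np.c_[2*q,np.ones(len(q))],(q**2).sum(1),rcond=None)[0]
  print(n,s[:2],np.sqrt(s[2]+s[:2]@s[:2]),m.sum())
E
python3 look.py s5 side
```

```text
time: 9.35
ee_pos: [530.9, -279.2, 114.0]
tcp_rot: [[-0.125, 0.992, 0.0], [0.992, 0.125, 0.001], [0.001, 0.0, -1.0]]
wrist_force: [-0.1, -0.2, -0.5]
gripper_width: 19.7
gripper_force: 93.0
side [ 524.80242853 -313.2617702 ] 118.64931104834235 12494
scene [ 532.1111682  -315.83385347] 119.10611361260045 5713
9.4 [ 530.99701247 -278.64831494  114.1047529 ] [[-0.126, 0.992, 0.0001], [0.992, 0.126, 0.0005], [0.0004, 0.0002, -1.0]]
```

View pics/s5.png

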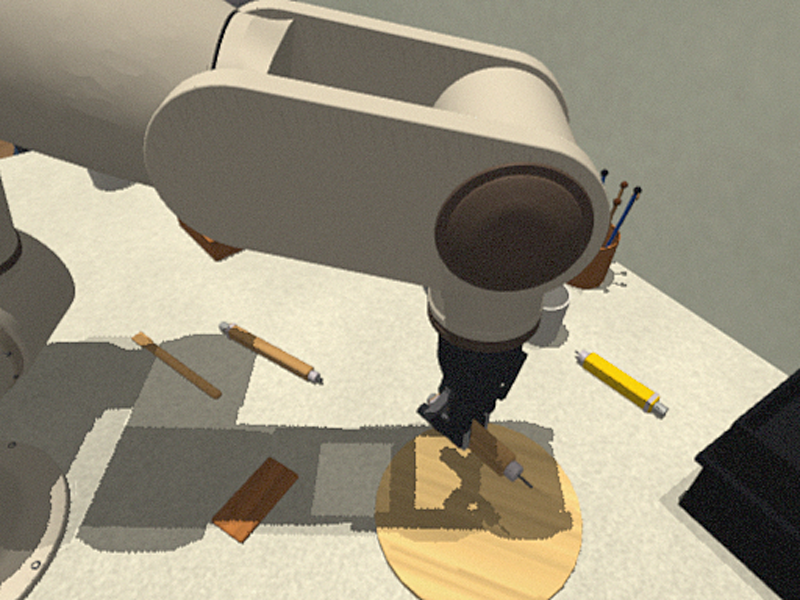

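The needle is out at (530,485), and the tool hangs above the bat. I take the bat centre as (527.5,-314.5). Next: shift, lower and look at the force.

```bash
python3 -m inch '[{"dx":-20,"dy":-4,"dz":0,"rx":0,"ry":0,"rz":0,"grip":1},{"dx":-15,"dy":-4,"dz":10,"rx":0,"ry":0,"rz":0,"grip":1},{"dx":0,"dy":0,"dz":30,"rx":0,"ry":0,"rz":0,"grip":1},{"dx":0,"dy":0,"dz":30,"rx":0,"ry":0,"rz":0,"grip":1},{"dx":0,"dy":0,"dz":15,"rx":0,"ry":0,"rz":0,"grip":1},{"dx":0,"dy":0,"dz":8,"rx":0,"ry":0,"rz":0,"grip":1},{"dx":0,"dy":0,"dz":3,"rx":0,"ry":0,"rz":0,"grip":1},{"dx":0,"dy":0,"dz":2,"rx":0,"ry":0,"rz":0,"grip":1},{"dx":0,"dy":0,"dz":0,"rx":0,"ry":0,"rz":0,"grip":1},{"dx":0,"dy":0,"dz":0,"rx":0,"ry":0,"rz":0,"grip":1}]'
```

```text
time: 10.4
ee_pos: [527.7, -315.4, 17.0]
tcp_rot: [[-0.126, 0.992, 0.001], [0.992, 0.126, -0.001], [-0.001, 0.001, -1.0]]
wrist_force: [-0.1, -0.4, -1.7]
gripper_width: 20.0
gripper_force: 93.0
```

```bash
python3 -m inch '[{"dx":0,"dy":0,"dz":1,"rx":0,"ry":0,"rz":0,"grip":1},{"dx":0,"dy":0,"dz":1,"rx":0,"ry":0,"rz":0,"grip":1},{"dx":0,"dy":0,"dz":0,"rx":0,"ry":0,"rz":0,"grip":1}]' | grep -E "ee_pos|wrist"
python3 -m inch '[{"dx":0,"dy":0,"dz":0.7,"rx":0,"ry":0,"rz":0,"grip":1},{"dx":0,"dy":0,"dz":0,"rx":0,"ry":0,"rz":0,"grip":1}]' | grep -E "ee_pos|wrist"
```

```text
ee_pos: [527.3, -315.2, 14.1]
wrist_force: [-0.1, 0.6, -0.8]
ee_pos: [527.3, -315.2, 13.8]
wrist_force: [-1.5, 1.7, 3.9]
```

Touching lightly, at 3.9 N. I'll release, then rise straight up.

```bash
python3 -m inch '[{"dx":0,"dy":0,"dz":0,"rx":0,"ry":0,"rz":0,"grip":0.4},{"dx":0,"dy":0,"dz":0,"rx":0,"ry":0,"rz":0,"grip":0.2},{"dx":0,"dy":0,"dz":0,"rx":0,"ry":0,"rz":0,"grip":0},{"dx":0,"dy":0,"dz":0,"rx":0,"ry":0,"rz":0,"grip":-0.4},{"dx":0,"dy":0,"dz":0,"rx":0,"ry":0,"rz":0,"grip":-0.4},{"dx":0,"dy":0,"dz":0,"rx":0,"ry":0,"rz":0,"grip":-0.4},{"dx":0,"dy":0,"dz":0,"rx":0,"ry":0,"rz":0,"grip":-0.4}]' | grep -E "wrist|grip"
python3 -m inch '[{"dx":0,"dy":0,"dz":-10,"rx":0,"ry":0,"rz":0,"grip":-0.4},{"dx":0,"dy":0,"dz":-30,"rx":0,"ry":0,"rz":0,"grip":-0.4},{"dx":-20,"dy":0,"dz":-40,"rx":0,"ry":0,"rz":0,"grip":-0.4},{"dx":-40,"dy":0,"dz":-40,"rx":0,"ry":0,"rz":0,"grip":-0.4},{"dx":-40,"dy":0,"dz":-40,"rx":0,"ry":0,"rz":0,"grip":-0.4},{"dx":0,"dy":0,"dz":-20,"rx":0,"ry":0,"rz":0,"grip":-0.4},{"dx":0,"dy":0,"dz":0,"rx":0,"ry":0,"rz":0,"grip":-0.4},{"dx":0,"dy":0,"dz":0,"rx":0,"ry":0,"rz":0,"grip":-0.4}]' | grep -E "ee_pos|wrist|grip"
python3 look.py w6 wrist
```

```text
wrist_force: [-0.4, 0.9, 0.7]
gripper_width: 59.8
gripper_force: 0.0
ee_pos: [538.6, -405.0, 184.3]
wrist_force: [-1.0, -0.1, -1.0]
gripper_width: 59.6
gripper_force: 0.0
12.45 [ 538.45956879 -404.60389862  183.52710168] [[-0.126, 0.992, -0.0008], [0.992, 0.126, 0.0006], [0.0007, -0.0007, -1.0]]
```

View pics/w6.png

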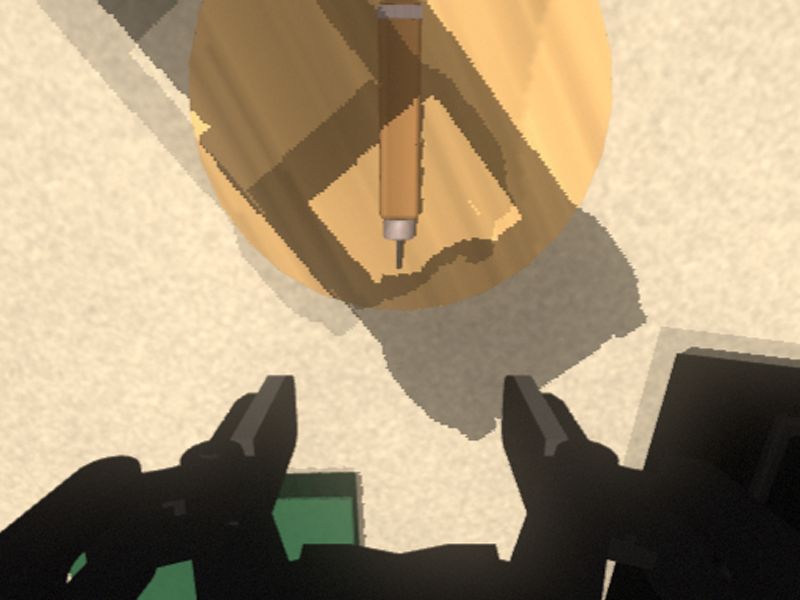

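The tool lies flat with the needle out at (400,255). It is laterally centred, with bat edges at columns 189 and 612. I'll check the lengthwise centring.

Run:
```python
from h import px
import numpy as np
d=np.load("w6.npz");P=lambda u,v,z:px(0,u*.64,v*.64,z,d["K"],d["E"])
x=np.array([-.126,.992])
a,b,e=P(400,5,34),P(400,218,34),P(400,310,12)
print("handle mid",(a+b)/2,"bat centre",e[:2]+120*x,P(400,242,23),P(400,269,23),P(189,80,12),P(612,80,12))
```

```text
handle mid [ 528.25 -316.95   34.  ] bat centre [ 527.48 -310.16] [ 536.9 -384.6   23. ] [ 538.9 -400.6   23. ] [ 408.9 -311.    12. ] [ 642.9 -281.4   12. ]
```

The handle is within about 5 mm of the bat's centre, and the needle now shows about 16 mm. That's enough to hand in.

```bash
python3 -c "
from cell import manip
print(manip.job_done())"
```

```text
the job is handed in; nothing more can be done
None
```

The job is handed in, with no verdict shown: the shorter tool's button was pushed to its stop against the slab (about 23 N), and the tool now lies flat within about 7 mm of the bat's centre, needle out, gripper clear, at about 12.5 s.

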